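Clamp a knife handle upright in the boring jig

ROBOT

A 7-joint arm with a two-finger parallel gripper is mounted at the origin on the work surface. World frame = base frame: x ahead of the robot, y to its left, z up, the work surface at z = 0. Lengths are in m, angles in rad, forces in N, time in s.
With the tool pointing down it reaches from about 0.4 to 0.85 m from the base axis. Payload 10.4 kg.
Tool frame: the origin (TCP) lies at the centre of the arm's flange, where the gripper is bolted on; the fingertips stand 182 mm ahead of it and the grasp point (between the pads) lies 164 mm ahead of it; z points along the fingers, y is the line along which they close (so a half turn about z gives the same grasp; the last joint's range is limited). The gripper opens to 87 mm and grips with 3 to 60 N. Pads are 19 mm wide; open, the fingers measure 117 mm over their backs; the gripper's body (75 mm by 190 mm) begins 51 mm behind the grasp point.
Start: joints at [-1.165, 0.332, -0.065, 1.46, 0.022, 1.35, -0.088], TCP at [0.26, 0.568, 0.405] pointing down, gripper open.
Joint ranges: [-2.6, 2.6], [-0.5, 2.12], [-1.47, 1.34], [0.16, 2.42], [-1.27, 4.41], [0.06, 2.06], [-2.6, 2.6]. Speed limits (rad/s): [2.22, 2.22, 2.79, 2.79, 3.14, 3.14, 3.14].

INTERFACE

Orientations are given as a unit quaternion [x, y, z, w].
In Python, from bench import r, eyes, job gives the robot as it stands. The module is installed in compiled form; this text tells all that it offers.
- The arm moves only by the shell command python3 -m inch 'ROWS' [OPENING] [FORCE]. ROWS is JSON, a list of rows, each a list of 6 numbers: the shift along the tool's x, y, z normalised to -1 to 1, where 1 is 4 cm, then the turn, a rotation vector about the tool's x, y, z normalised to -1 to 1, where 1 is 0.12 rad. In form: [[x, y, z, wx, wy, wz], ...]. A call has exactly 5 rows; each row shifts and turns the commanded pose from where the row before left it, along the tool's axes as they then stand; what a row does not reach is not made up. A row lasts 1/12 s, in which the tool goes at most 41.7 mm and 7.16 degrees, less where a joint would pass 70% of its speed; a pose out of reach is approached as far as the arm can. A call with a number of a shift or a turn outside -1 to 1 is refused whole. A call with a gripper value outside its range is refused whole. OPENING is the gripper command: -1 is shut, 1 is fully open, values between are in proportion, set as the call begins (- or left out, the last holds). The fingers move at their own pace and stop on an object; FORCE is the grip in N (left out, the last holds). Time passes only in rows, so rows that do not move let the fingers close, or fill a call up. It gives the time, the measured TCP pose, the force, the opening and the grip force at its end, in the units of the state.
- r.read_state(): the state, without advancing time (a new reading comes with each control period).
- eyes.camera(name): name is "scene" or "top" or "wrist"; returns a dict with "pixels" (400x640x3 uint8, red, green, blue), "fx", "fy", "cx", "cy" (pixels), "extrinsics" (4x4, takes a point from camera to world coordinates). Camera axes: x right, y down, z forward; pixel columns grow to the right and rows downward; lengths in m; the calibration is good to about 2 mm. A picture is of the moment at which its call begins. There is no depth.
- job.close_job(): hands the job in; it is judged then, once.
The state is a dict: "time": time; "joint_positions": joint angles; "joint_vel": joint speeds; "joint_torque": joint torques, N m; "ee_pos": TCP position; "eef_rot": TCP orientation; "ft_force": force on the tool from outside, world axes, zero at the start; "torque": the same for the moment, N m; "width": finger opening in m; "grip_force": force on a finger pad.
Only numpy, scipy, OpenCV 4.12 (cv2) and the standard library are available. Lean on these libraries where they do the work, as an engineer would, in place of code of your own. Each camera call takes 0.05 s, during which the arm holds its last target. There are 200 camera calls.

TASK

Get the knife handle ready for boring: stand the long barrel-shaped handle from the rack upright in the foot cup of the jig, then swing the hinged front half fully shut on it, and then push the lock pin home through the aligned holes of the lugs until its collar sits on the top lug. Let go of the pin and finish holding: the gripper clamped across both halves of the jig from above, still squeezing them shut, with handle and pin left seated and untouched. Leave the two file handles, the mug and the abrasive roll where they are.

Things in the scene. Friction and masses are not known exactly. Their poses are not given: they have to be found in the camera images.
- jig: Boring jig bolted down: green base plate (12 mm) with two steel V-block halves, each 26 thick (x), 104 long (y), at 31 to 75 mm height. Origin on the bench under the foot cup; z up; x across the halves: fixed back half from 0 to +26 mm, hinged front half (shut) from -26 to 0; y along them: hinge at y = +68 mm, V grooves and cup at 0, lugs at -84 to -52 mm. Base: x -46 to 58, y -100 to 100 mm.
- cup_floor (a point): Centre of the floor of the foot cup, 14 mm above the bench. The cup is a steel cup of 25 mm inner and 34 mm outer diameter, 16 mm deep, its rim 30 mm above the bench and just below the halves. The V groove of the back half stands right behind it: its walls pass 13.5 mm from the cup axis.
- lug_hole (a point): Centre of the mouth of the pin hole in the upper fixed lug, 70 mm above the bench (5 mm under the top of the halves), at x 0, y -68 mm of the jig. The upright 11 mm hole (2 mm chamfer) goes on through the front half's lug (47 to 59 mm height) and a lower fixed lug (34 to 44 mm); the three line up only when the front half is shut.
- back_half: The fixed half of the jig with the upper and lower lug; its origin and axes are those of the jig. Its outer face is the plane x = +26 mm.
- front_half: The hinged half of the jig with the middle lug. Its origin is fixed to it and lies, when shut, at the jig's origin; x across the half (outer flat face at x = -26 mm), y along it towards the hinge, z up; 31 to 75 mm above the bench.
- jaw_face (a point): Point on the top edge of the outer face of the front half, 35 mm from the groove towards the lugs: at (-26, -35, 75) mm of front_half, 103 mm along the half from the hinge. The flat face below it is the place to push the half shut.
- jaw (a joint): Angle of the front half, rad: 0 shut (a solid stop), growing as its free end swings away from the back half, to -x of the jig; it starts 0.7 to 1.15 open. The hinge is stiff (about 0.15 N m of friction, 1.5 N at the free end) and stays where it is left.
- jaw_hinge (a point): Point on the upright hinge axis, at the height of the top of the halves, 75 mm above the bench.
- rack: Birch rack fixed to the bench, 200 x 70 x 50 mm, long side along its x; origin at the centre of its underside. Three sockets at x = -65, 0 and +65 mm, 31 mm wide, 35 mm deep (floor 15 mm above the bench), hold three handles upright.
- handle: The knife handle to be bored: reddish brown wood, a slim barrel 100 mm long, 26 mm thick at mid length, 24 mm near the top, narrowing to a 16 mm foot; about 45 g. The longest of the three in the rack, without any ferrule. Origin at the centre of its foot, z along it to its top end. It stands upright with its foot down, as it shall in the cup.
- file_handle_a: File handle in the rack, to be left alone: same wood, 74 mm long, thick at the foot (27 mm) and slender above, with an 18 mm steel ferrule on top. Origin at its foot.
- file_handle_b: The second file handle in the rack, like the first. Leave alone.
- pin_block: Dark steel block fixed to the bench, 56 x 56 x 62 mm, with a 13 mm upright hole, 55 mm deep, in which the lock pin stands. Origin at the centre of its underside.
- pin: Lock pin, upright: steel shank 9 mm thick and 52 mm long with a tapered nose (12 mm long), then a collar 24 mm wide and 4 mm high, then a black grip 17 mm thick and 38 mm high, 94 mm in all; 60 g. Origin at the tip of the nose, z up to the grip.
- pin_collar (a point): Centre of the underside of the pin's collar, 52 mm above its tip. It lies on the top of the block at the start and on the upper lug when the pin is home.
- mug: White mug, 82 mm wide, 90 mm high, beyond the jig. Origin under its centre. Leave alone.
- abrasive_roll: Roll of brown abrasive band, 90 mm wide, 50 mm high, lying flat beyond the jig. Origin under its centre. Leave alone.

How it is judged:
By the outcome, as a careful person would: the job done as asked, in the order asked, and still so for the second after the job is handed in, while the arm keeps its last pose, push and grip.
It also fails if it takes over 72 s, if anything falls off the work surface, if the arm or the gripper's body presses on something with over 40 N, if the wrist force passes 120 N, or if a joint passes its speed limit or range.

## Working session

There is one attempt and no reset: what is moved stays moved. The work goes in short steps, Python scripts to look and compute and a shell command to move; the robot and the scene stay as the last step left them, time stands still between calls to the robot, and variables do not carry over. Pictures are saved under pics/ and viewed, at most 10 in all, crops included, and the job is handed in when it is done.

```bash
mkdir -p pics; cat > h.py <<'E'
import numpy as np,cv2
from bench import r,eyes,job
def snap(n,f=None):
    c=eyes.camera(n)
    if f: cv2.imwrite('pics/'+f,c['pixels'][:,:,::-1])
    return c
def ray(c,u,v):
    E=np.array(c['extrinsics']);d=E[:3,:3]@np.array([(u-c['cx'])/c['fx'],(v-c['cy'])/c['fy'],1]);return E[:3,3],d
def onz(c,u,v,z):
    o,d=ray(c,u,v);return o+d*(z-o[2])/d[2]
def proj(c,p):
    E=np.array(c['extrinsics']);q=E[:3,:3].T@(np.array(p)-E[:3,3]);return np.array([c['fx']*q[0]/q[2]+c['cx'],c['fy']*q[1]/q[2]+c['cy']])
def st():
    s=r.read_state();print({k:np.round(s[k],4).tolist() for k in('time','ee_pos','eef_rot','ft_force','width','grip_force','joint_positions')});return s
E
python3 - <<'E'
from h import *
st()
for n in('scene','top','wrist'):
    c=snap(n,n+'0.png');np.savez(n+'0.npz',**c);print(n,c['fx'],np.round(c['extrinsics'],3).tolist())
E
```

```text
{'time': 0.0, 'ee_pos': [0.2598, 0.5683, 0.4039], 'eef_rot': [0.2128, 0.9771, -0.0007, -0.0001], 'ft_force': [0.3608, -0.2564, -0.3729], 'width': 0.0873, 'grip_force': 0.0, 'joint_positions': [-1.1646, 0.3329, -0.0647, 1.461, 0.0216, 1.3499, -0.0885]}
scene 454.0172314578855 [[0.81, 0.494, -0.315, 0.833], [0.586, -0.668, 0.458, -0.444], [0.016, -0.556, -0.831, 0.887], [0.0, 0.0, 0.0, 1.0]]
top 479.15948579658874 [[0.017, -0.995, 0.093, 0.456], [-1.0, -0.017, 0.005, -0.016], [-0.003, -0.093, -0.996, 1.224], [0.0, 0.0, 0.0, 1.0]]
wrist 279.8576907046769 [[0.416, 0.882, 0.221, 0.2], [0.909, -0.403, -0.103, 0.595], [-0.002, 0.244, -0.97, 0.385], [0.0, 0.0, 0.0, 1.0]]
```

View pics/top0.png

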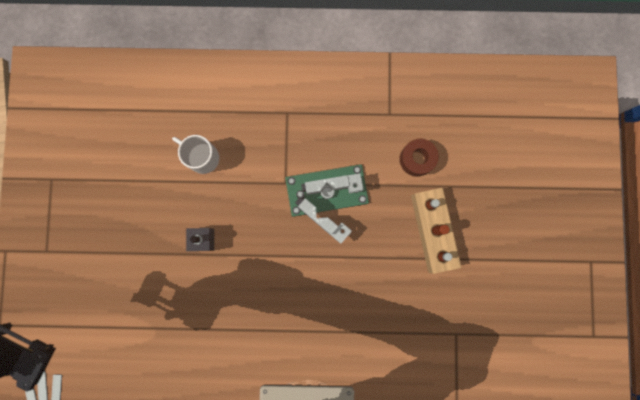

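View pics/scene0.png

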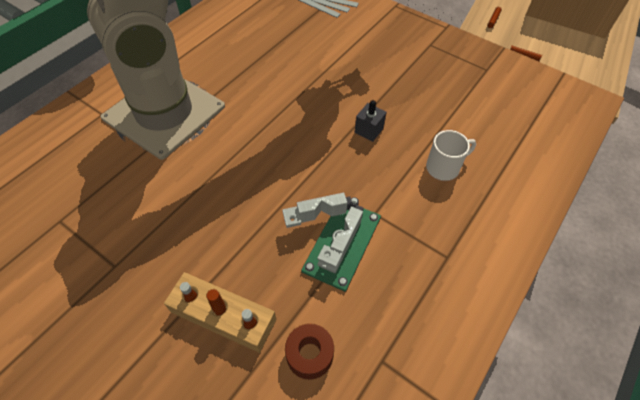

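The top view shows the jig at (328,190) with its front half open toward the robot, the rack at (437,230) with the handle in its middle socket (441,229), and the pin block at (199,239). The mug is at (198,153) and the roll at (420,157). The scene view agrees.

```bash
python3 - <<'E'
from h import *
c=dict(np.load('top0.npz'));I=c['pixels'];hsv=cv2.cvtColor(I,cv2.COLOR_RGB2HSV)
def big(m,box):
    k=np.zeros_like(m);x0,y0,x1,y1=box;k[y0:y1,x0:x1]=m[y0:y1,x0:x1]
    cs,_=cv2.findContours(k,cv2.RETR_EXTERNAL,cv2.CHAIN_APPROX_NONE)
    return np.vstack([q for q in cs if len(q)>8])
def rect(pts,z,n):
    R=cv2.minAreaRect(pts);b=cv2.boxPoints(R);P=np.array([onz(c,u,v,z)[:2] for u,v in b]);
    e=[P[1]-P[0],P[2]-P[1]];L=[np.linalg.norm(q) for q in e];l=e[int(np.argmax(L))]
    print(n,'px',np.round(b).tolist(),'ctr',P.mean(0).round(4),'size',np.round(L,4),'yaw long deg',np.degrees(np.arctan2(l[1],l[0])).round(2))
H,S,V=[hsv[...,i] for i in range(3)]
rect(big(((H>55)&(H<95)&(S>70)).astype(np.uint8)*255,(270,150,390,230)),.012,'base')
print('rackpix',hsv[200,420],hsv[245,432],'wood',hsv[200,400],'top',hsv[226:232,436:446,0:3].reshape(-1,3)[::7].tolist(),'blk',hsv[239,192])
rect(big(((H>12)&(H<25)&(V>185)).astype(np.uint8)*255,(405,180,470,280)),.05,'rack')
rect(big(((V<75)&(S<90)).astype(np.uint8)*255,(175,220,216,260)),.062,'block')
crop=lambda x0,y0,x1,y1,s:cv2.resize(I[y0:y1,x0:x1,::-1],None,fx=s,fy=s,interpolation=cv2.INTER_CUBIC)
a=crop(280,155,380,255,5);b=crop(405,180,465,280,5)
cv2.imwrite('pics/crop1.png',np.hstack([a,b]))
E
```

```text
base px [[287.0, 177.0], [361.0, 166.0], [367.0, 203.0], [293.0, 214.0]] ctr [ 0.6004 -0.0405] size [0.1915 0.0956] yaw long deg -79.97
rackpix [ 16 112 198] [ 17 109 199] wood [ 12 127 155] top [[9, 158, 92], [8, 174, 136], [7, 173, 125], [9, 191, 95], [8, 184, 137], [8, 169, 145], [8, 191, 100], [8, 182, 139], [8, 174, 141]] blk [ 6 69 52]
rack px [[415.0, 193.0], [442.0, 187.0], [460.0, 268.0], [433.0, 274.0]] ctr [ 0.5018 -0.3112] size [0.0685 0.2004] yaw long deg -168.13
block px [[189.0, 228.0], [213.0, 228.0], [213.0, 249.0], [189.0, 249.0]] ctr [0.4712 0.2631] size [0.0583 0.0507] yaw long deg -89.01
```

View pics/crop1.png

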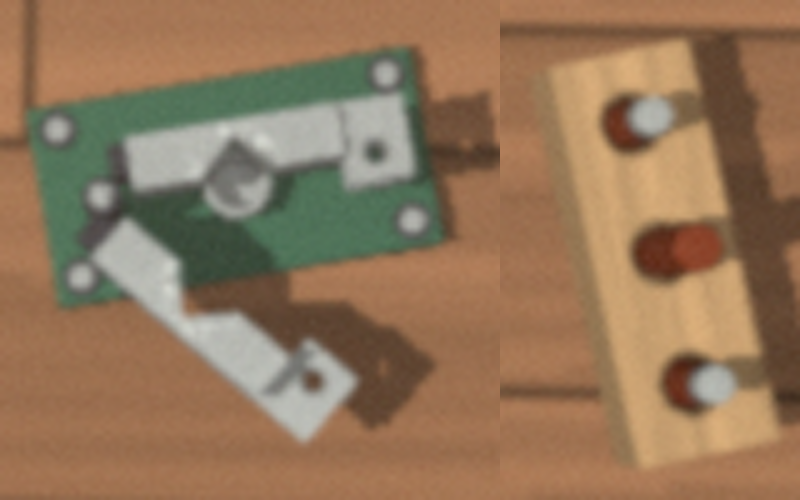

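```bash
cat >> h.py <<'E'
from scipy.spatial.transform import Rotation as Ro
def go(x,y,z,yaw=None):
    "grasp target; prints turn wz (units) then shift in tool units after that turn"
    s=r.read_state();R=Ro.from_quat(s['eef_rot']);M=R.as_matrix();g=np.array(s['ee_pos'])+.164*M[:,2]
    cy=np.degrees(np.arctan2(M[1,1],M[0,1]));w=0
    if yaw is not None:
        w=-((yaw-cy+180)%360-180)
    M2=M@Ro.from_rotvec([0,0,np.radians(w)]).as_matrix()
    print('t%.1f'%s['time'],'grasp',g.round(4),'yaw %.2f'%cy,'tilt',M[:2,2].round(4),'F',np.round(s['ft_force'],1),'w %.4f'%s['width'],'gf %.1f'%s['grip_force'],'j7 %.2f'%s['joint_positions'][6],
     '\n -> wz %.2f'%(np.radians(w)/.12),'shift',(M2.T@(np.array([x,y,z])-g)/.04).round(3))
E
python3 -m inch '[[-0.8,-0.49,0,0,0,0],[-0.8,-0.49,0,0,0,0],[-0.8,-0.49,0,0,0,0],[-0.8,-0.49,0,0,0,0],[-0.8,-0.49,0,0,0,0]]' 
python3 -m inch '[[-0.8,-0.49,0,0,0,0],[-0.8,-0.49,0,0,0,0],[-0.8,-0.49,0,0,0,0],[-0.8,-0.49,0,0,0,0],[-0.8,-0.49,0,0,0,0]]' 
python3 -m inch '[[0,0,0,0,0,-1],[0,0,0,0,0,-1],[0,0,0,0,0,-1],[0,0,0,0,0,-1],[0,0,0,0,0,-1]]'
python3 - <<'E'
from h import *
c=snap('wrist','w1.png');np.savez('w1.npz',**c)
t=dict(np.load('top0.npz'))
print('hole',onz(t,355,185.4,.07),'hinge',onz(t,300,194,.075),'cup',onz(t,327.6,191,.03),'handle',onz(t,444.6,229.4,.115))
go(.502,-.311,.24,102)
E
```

```text
time: 0.57
ee_pos: [0.3653, 0.4111, 0.4046]
eef_rot: [0.213, 0.977, -0.0, -0.0]
ft_force: [1.9, 0.8, 0.1]
width: 0.0868
grip_force: 0.0
time: 0.98
ee_pos: [0.47, 0.2553, 0.4047]
eef_rot: [0.213, 0.977, 0.0, -0.0]
ft_force: [-0.3, 0.7, 1.0]
width: 0.0873
grip_force: 0.0
time: 1.4
ee_pos: [0.4693, 0.257, 0.4045]
eef_rot: [-0.088, 0.996, -0.0, -0.0]
ft_force: [-0.4, -0.2, -0.2]
width: 0.0867
grip_force: 0.0
hole [ 0.60589139 -0.10762915  0.07      ] hinge [0.58209502 0.02521068 0.075     ] cup [ 0.5957581  -0.04223141  0.03      ] handle [ 0.50113464 -0.31196621  0.115     ]
t1.4 grasp [0.4693 0.257  0.2405] yaw 100.68 tilt [-0.0003 -0.0002] F [-1.  -0.1 -0.8] w 0.0869 gf 0.0 j7 1.19 
 -> wz -0.19 shift [  2.152 -14.06    0.016]
```

View pics/w1.png

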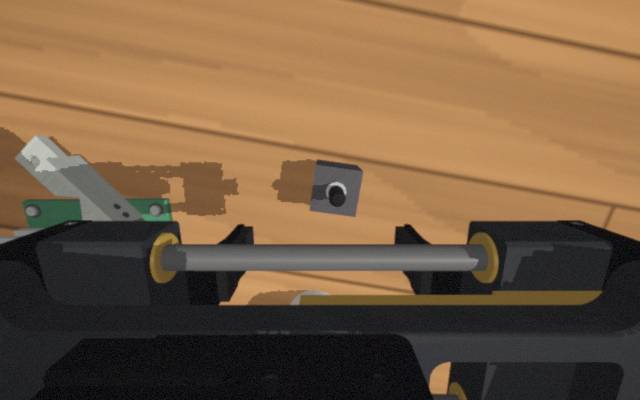

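The wrist view shows the pin in its block at (337,192), with the jig at the left edge. The jig estimates agree: origin about (0.594,-0.0415) and yaw 10°. Next I move over the rack.

```bash

python3 -m inch '[[0.14,-0.94,0,0,0,-0.19],[0.14,-0.94,0,0,0,0],[0.14,-0.94,0,0,0,0],[0.14,-0.94,0,0,0,0],[0.14,-0.94,0,0,0,0]]' >/dev/null
python3 -m inch '[[0.14,-0.94,0,0,0,0],[0.14,-0.94,0,0,0,0],[0.14,-0.94,0,0,0,0],[0.14,-0.94,0,0,0,0],[0.14,-0.94,0,0,0,0]]' >/dev/null
python3 -m inch '[[0.14,-0.94,0,0,0,0],[0.14,-0.94,0,0,0,0],[0.14,-0.94,0,0,0,0],[0.14,-0.94,0,0,0,0],[0.14,-0.94,0,0,0,0]]' >/dev/null
python3 -m inch '[[0,0,0.5,0,0,0],[0,0,0.5,0,0,0],[0,0,0.5,0,0,0],[0,0,0,0,0,0],[0,0,0,0,0,0]]' 0.4 15
python3 - <<'E'
from h import *
c=snap('wrist','w2.png');np.savez('w2.npz',**c)
print('handle px',proj(c,(.5015,-.3115,.115)),'grasp px',proj(c,r.read_state()['ee_pos']-np.array([0,0,.164])))
go(.5015,-.3115,.1,102)
E
```

```text
time: 3.12
ee_pos: [0.4947, -0.3123, 0.3442]
eef_rot: [-0.096, 0.995, 0.0, -0.001]
ft_force: [0.1, -0.4, 0.5]
width: 0.064
grip_force: 0.0
handle px [324.6002113  225.20056988] grasp px [325.54168542 253.07293639]
t3.2 grasp [ 0.495  -0.3125  0.1814] yaw 101.04 tilt [ 0.0001 -0.0001] F [ 0.6 -0.9  0.1] w 0.0628 gf 0.0 j7 2.41 
 -> wz -0.14 shift [-0.164 -0.009  2.035]
```

View pics/w2.png

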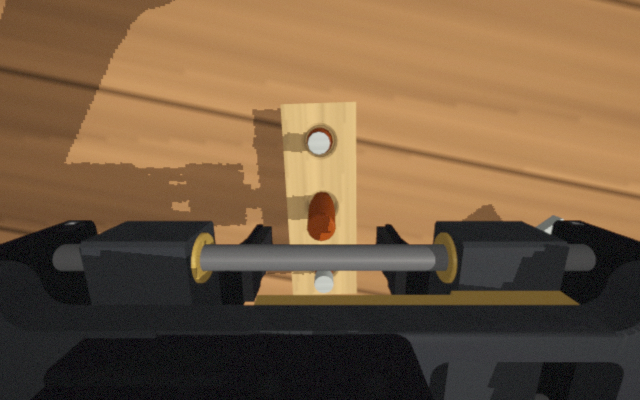

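Over the rack, the handle's top end is at about (321,229), between the open fingers. I'll refine that and descend.

```bash

python3 - <<'E'
from h import *
c=dict(np.load('w2.npz'));hsv=cv2.cvtColor(c['pixels'],cv2.COLOR_RGB2HSV)
m=((hsv[...,0]<9)|(hsv[...,0]>174))&(hsv[...,1]>150);m[:185]=0;m[250:]=0;m[:,:290]=0;m[:,350:]=0
v,u=np.nonzero(m);print(u.min(),u.max(),v.min(),v.max(),hsv[225:240:3,321].tolist())
b=[(u[v==k].min(),u[v==k].max()) for k in range(205,242,4) if (v==k).any()];print(b)
p=onz(c,321,229,.115);print(p);go(p[0],p[1],.1,101.04)
E
python3 -m inch '[[0,0,0.4,0,0,0],[0,0,0.4,0,0,0],[0,0,0.2,0,0,0],[0,0,0,0,0,0],[0,0,0,0,0,0]]'
```

```text
310 328 195 238 [[10, 197, 118], [10, 211, 115], [8, 208, 114], [11, 207, 161], [11, 212, 171]]
[(np.int64(317), np.int64(318)), (np.int64(318), np.int64(319)), (np.int64(311), np.int64(318)), (np.int64(316), np.int64(316)), (np.int64(317), np.int64(328)), (np.int64(311), np.int64(319)), (np.int64(317), np.int64(318))]
[ 0.50516459 -0.31370002  0.115     ]
t3.2 grasp [ 0.495  -0.3125  0.1814] yaw 101.04 tilt [ 0.0001 -0.0001] F [ 0.6 -0.9  0.1] w 0.0628 gf 0.0 j7 2.41 
 -> wz 0.00 shift [-0.244 -0.077  2.035]
time: 3.58
ee_pos: [0.4951, -0.3126, 0.3057]
eef_rot: [-0.097, 0.995, -0.0, 0.0]
ft_force: [0.1, 0.5, -0.3]
width: 0.0611
grip_force: 0.0
```

```bash

python3 -m inch '[[-0.1,-0.03,0.1,0,0,0],[-0.1,0,0.2,0,0,0],[0,0,0.3,0,0,0],[0,0,0.3,0,0,0],[0,0,0.14,0,0,0]]'
python3 -m inch '[[0,0,0,0,0,0],[0,0,0,0,0,0],[0,0,0,0,0,0],[0,0,0,0,0,0],[0,0,0,0,0,0]]' -0.9 20
python3 - <<'E'
from h import *
c=snap('wrist');go(.503,-.313,.1)
cv2.imwrite('pics/w3.png',cv2.resize(c['pixels'][150:300,220:420,::-1],None,fx=3,fy=3))
E
```

```text
time: 4.0
ee_pos: [0.5025, -0.3117, 0.2606]
eef_rot: [-0.097, 0.995, 0.001, -0.001]
ft_force: [0.2, -0.1, 0.5]
width: 0.0608
grip_force: 0.0
time: 4.42
ee_pos: [0.503, -0.3123, 0.2636]
eef_rot: [-0.097, 0.995, -0.0, 0.0]
ft_force: [0.2, 0.1, 0.0]
width: 0.0354
grip_force: 0.0
t4.5 grasp [ 0.5031 -0.3123  0.0995] yaw 101.11 tilt [ 0.0007 -0.0001] F [-0.3 -0.1  0.1] w 0.0313 gf 0.0 j7 2.45 
 -> wz 0.00 shift [ 0.007 -0.018 -0.012]
```

View pics/w3.png

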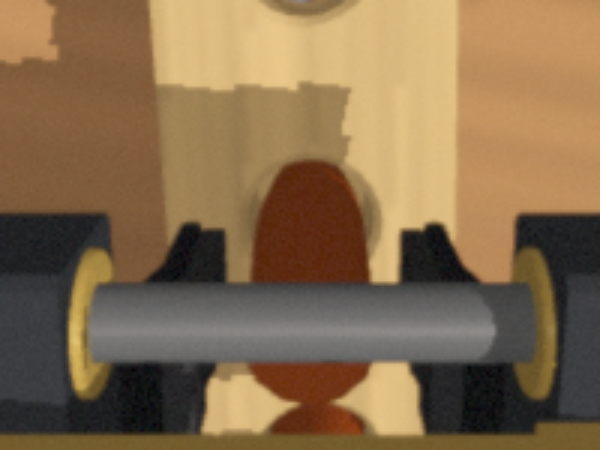

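The handle sits centred between the fingers, with its top's far edge at crop (310,403), i.e. pixel (323,284). I'll close and lift.

```bash

python3 -m inch '[[0,0,0,0,0,0],[0,0,0,0,0,0],[0,0,0,0,0,0],[0,0,0,0,0,0],[0,0,0,0,0,0]]' -1 20
python3 - <<'E'
from h import *
c=snap('wrist');hsv=cv2.cvtColor(c['pixels'],cv2.COLOR_RGB2HSV)
m=((hsv[...,0]<12)|(hsv[...,0]>174))&(hsv[...,1]>185);
for k in (205,215,225,235,240,272,276,280,282,284,286): 
    u=np.nonzero(m[k,290:350])[0]+290; print(k,(u.min(),u.max()) if len(u) else None)
print(onz(c,323,284,.115));go(.5942,-.0415,.2)
E
python3 -m inch '[[0,0,-0.4,0,0,0],[0,0,-0.6,0,0,0],[0,0,-0.8,0,0,0],[0,0,-0.8,0,0,0],[0,0,0,0,0,0]]'
python3 - <<'E'
from h import *
go(.5942,-.0415,.2)
E
```

```text
time: 4.88
ee_pos: [0.503, -0.3122, 0.2634]
eef_rot: [-0.097, 0.995, -0.0, 0.0]
ft_force: [0.1, -0.2, 3.4]
width: 0.0238
grip_force: 20.0
205 (np.int64(319), np.int64(328))
215 (np.int64(310), np.int64(337))
225 (np.int64(307), np.int64(340))
235 (np.int64(305), np.int64(342))
240 (np.int64(305), np.int64(343))
272 (np.int64(305), np.int64(343))
276 (np.int64(307), np.int64(340))
280 (np.int64(313), np.int64(336))
282 (np.int64(315), np.int64(333))
284 (np.int64(320), np.int64(328))
286 (np.int64(319), np.int64(332))
[ 0.51430653 -0.31191839  0.115     ]
t4.9 grasp [ 0.5031 -0.3122  0.0994] yaw 101.12 tilt [ 0.0005 -0.0001] F [ 0.4 -0.4  3.3] w 0.0239 gf 20.0 j7 2.45 
 -> wz 0.00 shift [-3.541  6.202 -2.516]
time: 5.35
ee_pos: [0.5036, -0.3133, 0.3731]
eef_rot: [-0.097, 0.995, -0.002, 0.004]
ft_force: [0.1, -0.6, -0.3]
width: 0.0234
grip_force: 20.0
t5.3 grasp [ 0.5048 -0.3138  0.2091] yaw 101.09 tilt [ 0.0074 -0.003 ] F [ 0.1 -0.6 -0.3] w 0.0234 gf 20.0 j7 2.40 
 -> wz 0.00 shift [-3.5    6.251  0.223]
```

```bash

python3 -m inch '[[-0.47,0.62,0,0,0,0],[-0.47,0.62,0,0,0,0],[-0.47,0.62,0,0,0,0],[-0.47,0.62,0,0,0,0],[-0.47,0.62,0,0,0,0]]' >/dev/null
python3 -m inch '[[-0.47,0.62,0,0,0,0],[-0.47,0.62,0,0,0,0],[-0.47,0.62,0,0,0,0],[-0.47,0.62,0,0,0,0],[-0.47,0.62,0,0,0,0]]' >/dev/null
python3 -m inch '[[0,0,0,0,0,0],[0,0,0,0,0,0],[0,0,0,0,0,0],[0,0,0,0,0,0],[0,0,0,0,0,0]]' 
python3 - <<'E'
from h import *
c=snap('wrist');np.savez('w4.npz',**c);cv2.imwrite('pics/w4.png',cv2.resize(c['pixels'][60:300,160:480,::-1],None,fx=2.5,fy=2.5,interpolation=cv2.INTER_CUBIC))
R=Ro.from_euler('z',10.1,degrees=True);o=np.array([.5942,-.0415,0])
for p in ((0,-.068,.070),(0,.068,.075),(0,0,.03),(.026,-.052,.075),(.026,.052,.075)): print(p,(proj(c,o+R.apply(p))-[160,60])*2.5)
go(.5942,-.0415,.2)
E
```

```text
time: 6.6
ee_pos: [0.6392, -0.034, 0.3672]
eef_rot: [-0.096, 0.995, -0.0, 0.0]
ft_force: [0.4, 0.3, 0.0]
width: 0.024
grip_force: 20.0
(0, -0.068, 0.07) [242.97263707 225.71734139]
(0, 0.068, 0.075) [592.72946723 231.93997517]
(0, 0, 0.03) [415.52953826 221.80878587]
(0.026, -0.052, 0.075) [283.49429524 294.04546186]
(0.026, 0.052, 0.075) [547.05053478 297.9375183 ]
t6.7 grasp [ 0.6393 -0.0338  0.2033] yaw 101.01 tilt [ 0.0001 -0.    ] F [0.2 0.2 0.1] w 0.0239 gf 20.0 j7 1.89 
 -> wz 0.00 shift [1.143 0.027 0.081]
```

View pics/w4.png

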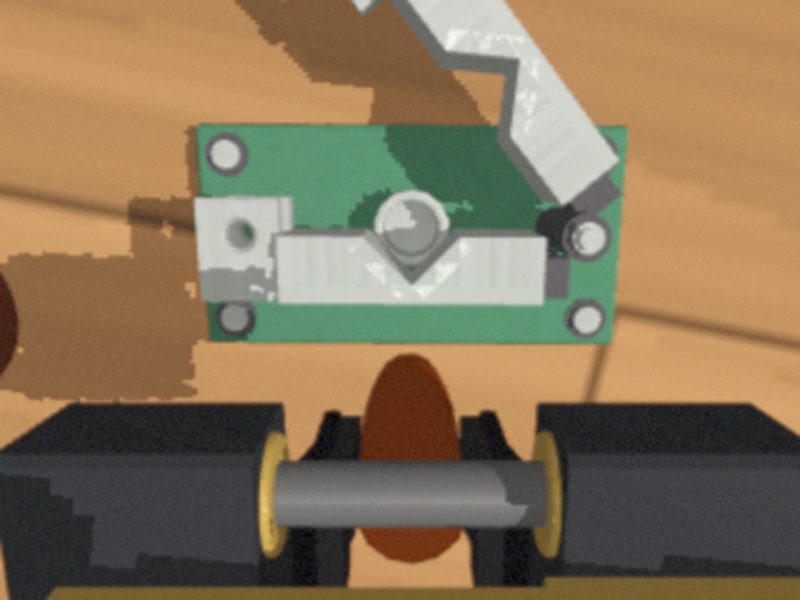

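The view shows the jig clearly, with crop positions: hole (240,233), hinge pin (587,239), cup (411,225), back half corners (278,304) and (545,303), and the foot's near edge at (408,353). I'll compare these with the held handle to remove the camera bias.

```bash

python3 - <<'E'
from h import *
c=dict(np.load('w4.npz'));f=lambda u,v,z:onz(c,u/2.5+160,v/2.5+60,z)
a,b=f(240,233,.07),f(587,239,.075);k1,k2=f(278,304,.075),f(545,303,.075)
print('hole',a,'hinge',b,'mid',(a+b)/2,np.linalg.norm(a-b),'yaw',np.degrees(np.arctan2(*(b-a)[1::-1]))-90)
print('corners',k1,k2,'mid',(k1+k2)/2,np.linalg.norm(k1-k2),np.degrees(np.arctan2(*(k2-k1)[1::-1]))-90)
print('cup',f(411,225,.03));print('foot near',f(408,353,.1188),'sides',f(360,440,.16),f(461,440,.16))
# scene triangulation of nothing: report base edges
hsv=cv2.cvtColor(c['pixels'],cv2.COLOR_RGB2HSV);m=((hsv[...,0]>55)&(hsv[...,0]<95)&(hsv[...,1]>70)).astype(np.uint8);m[:105]=0;m[200:]=0
P=np.argwhere(m)[:,::-1].astype(np.float32);q=cv2.boxPoints(cv2.minAreaRect(cv2.convexHull(P)));W=np.array([onz(c,u,v,.012) for u,v in q]);print('base',W.mean(0),[np.linalg.norm(W[i]-W[i-1]).round(4) for i in range(4)],W.round(4).tolist())
go(.5955,-.0425,.2)
E
```

```text
hole [ 0.60915063 -0.10921777  0.07      ] hinge [0.58531346 0.02395325 0.075     ] mid [ 0.59723204 -0.04263226  0.0725    ] 0.13537994906661013 yaw 10.148283862907661
corners [ 0.63326926 -0.08968454  0.075     ] [0.61280224 0.01393788 0.075     ] mid [ 0.62303575 -0.03787333  0.075     ] 0.10562435556127019 11.17298250157583
cup [ 0.59596918 -0.04322301  0.03      ]
foot near [ 0.63220645 -0.03740591  0.1188    ] sides [ 0.64976912 -0.04792127  0.16      ] [ 0.64427257 -0.01953607  0.16      ]
base [ 0.60242234 -0.04182144  0.012     ] [np.float64(0.1014), np.float64(0.1958), np.float64(0.1014), np.float64(0.2109)] [[0.5714, -0.1476, 0.012], [0.5342, 0.0446, 0.012], [0.632, 0.0713, 0.012], [0.6721, -0.1357, 0.012]]
t6.7 grasp [ 0.6393 -0.0338  0.2033] yaw 101.01 tilt [ 0.0001 -0.    ] F [0.2 0.2 0.1] w 0.0239 gf 20.0 j7 1.89 
 -> wz 0.00 shift [ 1.116 -0.004  0.081]
```

```bash

python3 -m inch '[[0.5,0,0,0,0,0],[0.5,0.01,0,0,0,0],[0.13,0,0.2,0,0,0],[0,0,0.5,0,0,0],[0,0,0.5,0,0,0]]' >/dev/null
python3 -m inch '[[0,0,0.4,0,0,0],[0,0,0.3,0,0,0],[0,0,0.1,0,0,0],[0,0,0,0,0,0],[0,0,0,0,0,0]]' 
python3 - <<'E'
from h import *
go(.5948,-.042,.0985)
c=snap('wrist');np.savez('w5.npz',**c);a=c['pixels'][80:300,200:440,::-1];c=snap('scene');b=c['pixels'][150:300,260:400,::-1]
cv2.imwrite('pics/w5.png',np.hstack([cv2.resize(a,(480,440)),cv2.resize(b,(320,440))]))
E
```

```text
time: 7.48
ee_pos: [0.5954, -0.0411, 0.2877]
eef_rot: [-0.097, 0.995, -0.0, 0.0]
ft_force: [0.1, -0.1, 0.1]
width: 0.0238
grip_force: 20.0
t7.5 grasp [ 0.5955 -0.0411  0.1237] yaw 101.10 tilt [ 0.0007 -0.    ] F [ 0.1 -0.1  0.1] w 0.0238 gf 20.0 j7 1.91 
 -> wz 0.00 shift [ 0.023 -0.018  0.63 ]
```

View pics/w5.png

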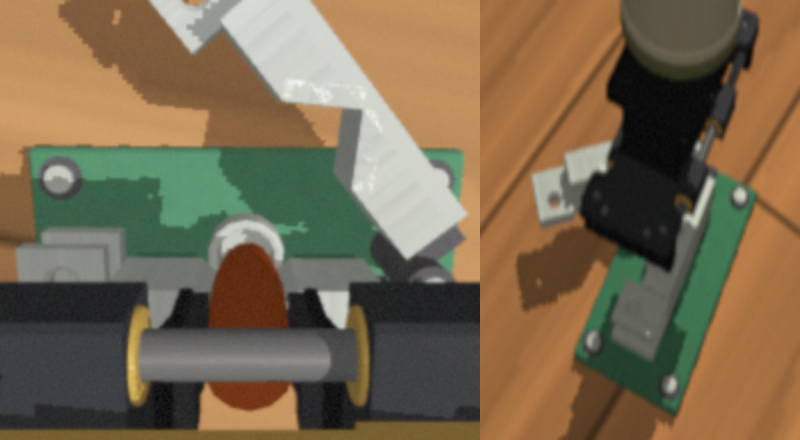

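The foot (crop 249,243) stands over the cup (247,240) and is well centred. I'll nudge 1 mm toward the robot and lower it.

```bash

python3 -m inch '[[0.04,-0.01,0.1,0,0,0],[0,0,0.1,0,0,0],[0,0,0.1,0,0,0],[0,0,0.1,0,0,0],[0,0,0,0,0,0]]'
python3 -m inch '[[0,0,0.05,0,0,0],[0,0,0.05,0,0,0],[0,0,0.05,0,0,0],[0,0,0,0,0,0],[0,0,0,0,0,0]]' 
python3 -c 'from h import *;go(.5948,-.042,.0985)'
```

```text
time: 8.0
ee_pos: [0.5936, -0.0415, 0.2703]
eef_rot: [-0.097, 0.995, -0.0, -0.0]
ft_force: [1.4, -0.2, -1.5]
width: 0.0242
grip_force: 20.0
time: 8.42
ee_pos: [0.5937, -0.0416, 0.265]
eef_rot: [-0.097, 0.995, -0.0, 0.0]
ft_force: [1.6, -0.0, -0.6]
width: 0.0239
grip_force: 20.0
t8.4 grasp [ 0.5937 -0.0416  0.101 ] yaw 101.12 tilt [ 0.0001 -0.    ] F [ 1.6 -0.  -0.6] w 0.0239 gf 20.0 j7 1.92 
 -> wz 0.00 shift [-0.025 -0.016  0.063]
```

```bash

python3 -m inch '[[-0.03,0,0,0,0,0],[0,0,0.03,0,0,0],[0,0,0.03,0,0,0],[0,0,0.02,0,0,0],[0,0,0,0,0,0]]'
python3 -c 'from h import *;go(.5948,-.042,.0985)'
```

```text
time: 8.83
ee_pos: [0.5951, -0.0414, 0.2624]
eef_rot: [-0.097, 0.995, 0.0, 0.0]
ft_force: [0.4, -1.1, 4.1]
width: 0.0238
grip_force: 20.0
t8.8 grasp [ 0.5952 -0.0414  0.0984] yaw 101.11 tilt [0.0008 0.0002] F [ 0.4 -1.1  4.1] w 0.0238 gf 20.0 j7 1.92 
 -> wz 0.00 shift [ 0.013 -0.014 -0.004]
```

Floor contact (4 N) comes at exactly the expected height. I'll release and rise.

```bash

python3 -m inch '[[0,0,-0.02,0,0,0],[0,0,0,0,0,0],[0,0,0,0,0,0],[0,0,0,0,0,0],[0,0,0,0,0,0]]' 0.1
python3 -m inch '[[0,0,-0.2,0,0,0],[0,0,-0.5,0,0,0],[0,0,-0.7,0,0,0],[0,0,-0.7,0,0,0],[0,0,-0.5,0,0,0]]'
python3 -m inch '[[0.5,0,-0.5,0,0,0],[0.5,0,0,0,0,0],[0.5,0,0,0,0,0],[0.5,0,0,0,0,0],[0,0,0,0,0,0]]' -1
python3 - <<'E'
from h import *
c=snap('top');np.savez('t6.npz',**c);a=cv2.resize(c['pixels'][160:260,280:380,::-1],(400,400));c=snap('scene');np.savez('s6.npz',**c);b=cv2.resize(c['pixels'][170:270,260:360,::-1],(400,400))
cv2.imwrite('pics/w6.png',np.hstack([a,b]));go(.5948,-.042,.2)
E
```

```text
time: 9.25
ee_pos: [0.5947, -0.0413, 0.2625]
eef_rot: [-0.097, 0.995, 0.0, -0.0]
ft_force: [0.1, -0.3, -1.4]
width: 0.0452
grip_force: 0.0
time: 9.67
ee_pos: [0.595, -0.0416, 0.3698]
eef_rot: [-0.097, 0.995, -0.0, 0.001]
ft_force: [1.0, 0.3, 0.1]
width: 0.0478
grip_force: 0.0
time: 10.08
ee_pos: [0.5138, -0.0583, 0.3876]
eef_rot: [-0.096, 0.995, 0.001, -0.0]
ft_force: [0.5, -1.0, 0.5]
width: 0.0217
grip_force: 0.0
t10.2 grasp [ 0.5163 -0.0568  0.2236] yaw 101.10 tilt [0.0013 0.001 ] F [ 0.3  0.7 -0.1] w 0.0143 gf 0.0 j7 1.84 
 -> wz 0.00 shift [-1.997 -0.015  0.592]
```

View pics/w6.png

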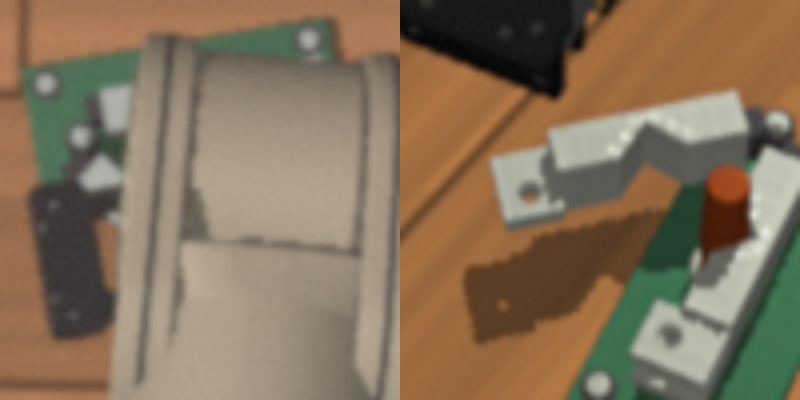

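The handle stands upright in the cup. The front half is open about 0.9 rad and clear. Next I turn the closed fingers to jig yaw (tool y = jig x, tool x = jig y) and go outside the front half.

```bash
cat >> h.py <<'E'
O=np.array([.5955,-.042,0]);JR=Ro.from_euler('z',10.1,degrees=True)
def jig(x,y,z,yaw=10.1):
    "grasp target in jig mm"
    s=r.read_state();g=np.array(s['ee_pos'])+.164*Ro.from_quat(s['eef_rot']).as_matrix()[:,2]
    print('now jig',(JR.inv().apply(g-O)*1000).round(1));go(*(O+JR.apply(np.array([x,y,z])/1000)),yaw)
E
python3 -m inch '[[0,0,0,0,0,1],[0,0,0,0,0,1],[0,0,0,0,0,1],[0,0,0,0,0,1],[0,0,0,0,0,1]]' >/dev/null
python3 -m inch '[[0,0,0,0,0,1],[0,0,0,0,0,1],[0,0,0,0,0,1],[0,0,0,0,0,1],[0,0,0,0,0,1]]' >/dev/null
python3 -m inch '[[0,0,0,0,0,1],[0,0,0,0,0,1],[0,0,0,0,0,1],[0,0,0,0,0,0.2],[0,0,0,0,0,0]]' -1 >/dev/null
python3 -c 'from h import *;jig(-118,58,75)'
```

```text
now jig [-80.   -0.5 222.8]
t11.4 grasp [ 0.5169 -0.0565  0.2228] yaw 10.47 tilt [ 0.0001 -0.0003] F [-0.5 -0.2 -0.1] w 0.0003 gf 0.0 j7 0.27 
 -> wz 0.05 shift [ 1.464 -0.952  3.696]
```

```bash

python3 -m inch '[[0.49,-0.32,0,0,0,0.05],[0.49,-0.32,0.1,0,0,0],[0.49,-0.32,0.4,0,0,0],[0,0,0.9,0,0,0],[0,0,0.9,0,0,0]]' >/dev/null
python3 -m inch '[[0,0,0.8,0,0,0],[0,0,0.6,0,0,0],[0,0,0,0,0,0],[0,0,0,0,0,0],[0,0,0,0,0,0]]'
python3 -c 'from h import *;jig(-109.5,36.2,75)'
```

```text
time: 12.27
ee_pos: [0.469, -0.0057, 0.2402]
eef_rot: [0.642, 0.767, 0.001, 0.001]
ft_force: [-0.3, 0.2, 0.1]
width: 0.0004
grip_force: 0.0
now jig [-117.9   57.9   76.2]
t12.3 grasp [ 0.4693 -0.0056  0.0762] yaw 10.10 tilt [0.0016 0.0001] F [-0.3  0.2  0.1] w 0.0004 gf 0.0 j7 0.19 
 -> wz -0.00 shift [-0.543  0.209  0.03 ]
```

```bash

python3 -m inch '[[-0.27,0.1,0,0,0,0],[-0.27,0.1,0,0,0,0],[-0.22,0.13,0,0,0,0],[-0.22,0.13,0,0,0,0],[-0.2,0.17,0,0,0,0]]' 
python3 -m inch '[[-0.2,0.17,0,0,0,0],[-0.16,0.2,0,0,0,0],[-0.16,0.2,0,0,0,0],[-0.1,0.17,0,0,0,0],[-0.08,0.17,0,0,0,0]]' 
python3 -m inch '[[-0.05,0.12,0,0,0,0],[-0.05,0.12,0,0,0,0],[0,0,0,0,0,0],[0,0,0,0,0,0],[0,0,0,0,0,0]]' 
python3 - <<'E'
from h import *
jig(-41,-22,75)
c=snap('scene');cv2.imwrite('pics/w7.png',cv2.resize(c['pixels'][150:310,240:400,::-1],None,fx=3.5,fy=3.5,interpolation=cv2.INTER_CUBIC))
E
```

```text
time: 12.68
ee_pos: [0.502, -0.0482, 0.2406]
eef_rot: [0.642, 0.766, 0.001, 0.0]
ft_force: [-2.1, 0.7, 1.4]
width: 0.0002
grip_force: 1.2
time: 13.1
ee_pos: [0.5428, -0.0695, 0.2388]
eef_rot: [0.643, 0.766, -0.0, 0.0]
ft_force: [-1.8, -0.8, 1.2]
width: 0.0003
grip_force: 1.1
time: 13.52
ee_pos: [0.5521, -0.0709, 0.2387]
eef_rot: [0.643, 0.766, 0.0, -0.0]
ft_force: [-0.3, -0.3, 0.3]
width: 0.0005
grip_force: 0.0
now jig [-47.8 -20.8  74.7]
t13.5 grasp [ 0.5521 -0.0708  0.0747] yaw 10.04 tilt [0.0002 0.0003] F [-0.3 -0.3  0.3] w 0.0005 gf 0.0 j7 0.42 
 -> wz -0.01 shift [-0.03   0.17  -0.007]
```

View pics/w7.png

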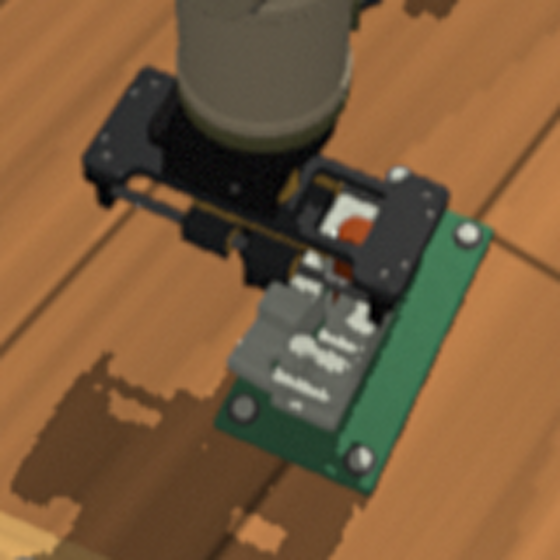

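The front half is nearly shut with the handle in the groove. I'll push on to the stop while watching the force.

```bash

python3 -m inch '[[-0.02,0.07,0,0,0,0],[0,0.06,0,0,0,0],[0,0.04,0,0,0,0],[0,0,0,0,0,0],[0,0,0,0,0,0]]' 
python3 -m inch '[[0,0.03,0,0,0,0],[0,0.02,0,0,0,0],[0,0.02,0,0,0,0],[0,0,0,0,0,0],[0,0,0,0,0,0]]' 
python3 -c 'from h import *;jig(-60,-34,140)'
```

```text
time: 13.98
ee_pos: [0.559, -0.0707, 0.2387]
eef_rot: [0.643, 0.766, 0.0, 0.0]
ft_force: [-0.9, -0.2, -0.0]
width: 0.0006
grip_force: 0.2
time: 14.4
ee_pos: [0.5617, -0.0703, 0.2387]
eef_rot: [0.643, 0.766, 0.0, 0.0]
ft_force: [-0.9, -1.2, 0.1]
width: 0.0007
grip_force: 0.6
now jig [-38.2 -22.   74.7]
t14.4 grasp [ 0.5617 -0.0703  0.0747] yaw 10.02 tilt [0.0001 0.0001] F [-0.9 -1.2  0.1] w 0.0007 gf 0.6 j7 0.42 
 -> wz -0.01 shift [-0.301 -0.545 -1.632]
```

```bash

python3 -m inch '[[0,-0.3,-0.1,0,0,0],[0,0,-0.55,0,0,0],[0,0,-0.55,0,0,0],[0,0,-0.6,0,0,0],[0,0,0,0,0,0]]' >/dev/null
python3 -m inch '[[-0.1,0.42,0,0,0,0],[-0.1,0.42,0,0,0,0],[-0.1,0.42,0,0,0,0],[0,0,0,0,0,0],[0,0,0,0,0,0]]' 1 >/dev/null
python3 -c 'from h import *;jig(0,-34,71)'
```

```text
now jig [  0.5 -33.9 146.2]
t15.2 grasp [ 0.602  -0.0753  0.1462] yaw 10.04 tilt [-0.0002 -0.0003] F [-1.7 -0.3  0.6] w 0.0264 gf 0.0 j7 0.41 
 -> wz -0.01 shift [-0.002 -0.013  1.881]
```

```bash

python3 -m inch '[[0,-0.01,0,0,0,0],[0,0,0,0,0,0],[0,0,0,0,0,0],[0,0,0,0,0,0],[0,0,0,0,0,0]]' 1 >/dev/null
python3 -m inch '[[0,0,0,0,0,0],[0,0,0,0,0,0],[0,0,0,0,0,0],[0,0,0.3,0,0,0],[0,0,0.3,0,0,0]]' 1 
python3 -m inch '[[0,0,0.3,0,0,0],[0,0,0.3,0,0,0],[0,0,0.3,0,0,0],[0,0,0.3,0,0,0],[0,0,0.08,0,0,0]]'
python3 -m inch '[[0,0,0,0,0,0],[0,0,0,0,0,0],[0,0,0,0,0,0],[0,0,0,0,0,0],[0,0,0,0,0,0]]' 0 10
python3 -c 'from h import *;jig(0,-34,71)'
```

```text
time: 16.07
ee_pos: [0.6013, -0.0755, 0.2862]
eef_rot: [0.643, 0.766, 0.001, 0.0]
ft_force: [0.5, -0.1, 0.2]
width: 0.0855
grip_force: 0.0
time: 16.48
ee_pos: [0.6005, -0.0754, 0.2328]
eef_rot: [0.643, 0.766, -0.001, -0.001]
ft_force: [0.2, 0.9, 0.4]
width: 0.0869
grip_force: 0.0
time: 16.9
ee_pos: [0.6014, -0.0756, 0.2361]
eef_rot: [0.643, 0.766, 0.0, 0.0]
ft_force: [0.2, 0.2, 0.2]
width: 0.0614
grip_force: 0.0
now jig [  0.1 -34.1  72.1]
t16.9 grasp [ 0.6016 -0.0756  0.0721] yaw 10.01 tilt [0.0011 0.0002] F [0.2 0.2 0.2] w 0.0614 gf 0.0 j7 0.45 
 -> wz -0.01 shift [ 0.003 -0.002  0.029]
```

```bash

python3 -m inch '[[0,0,0,0,0,0],[0,0,0,0,0,0],[0,0,0,0,0,0],[0,0,0,0,0,0],[0,0,0,0,0,0]]' -1 10
python3 -m inch '[[0,0,0,0,0,0],[0,0,0,0,0,0],[0,0,0,0,0,0],[0,0,0,0,0,0],[0,0,0,0,0,0]]' -1 30
python3 -c 'from h import *;jig(0,-34,71)'
```

```text
time: 17.32
ee_pos: [0.6021, -0.0754, 0.236]
eef_rot: [0.642, 0.766, 0.001, 0.001]
ft_force: [6.6, -0.4, -5.0]
width: 0.0523
grip_force: 10.0
time: 17.73
ee_pos: [0.6021, -0.0754, 0.236]
eef_rot: [0.642, 0.766, 0.001, 0.001]
ft_force: [6.3, -0.9, -3.7]
width: 0.0517
grip_force: 30.0
now jig [  1.2 -34.2  72. ]
t17.7 grasp [ 0.6027 -0.0755  0.072 ] yaw 10.06 tilt [ 0.0033 -0.0004] F [ 6.3 -0.9 -3.7] w 0.0517 gf 30.0 j7 0.45 
 -> wz -0.01 shift [ 0.005 -0.03   0.025]
```

Width 52 mm means fully shut. Fx is +6 N, so the jig lies a little further +x. I'll null the force to locate the jig's centre.

```bash

python3 -m inch '[[0,0.02,0,0,0,0],[0,0.01,0,0,0,0],[0,0,0,0,0,0],[0,0,0,0,0,0],[0,0,0,0,0,0]]'
python3 -c 'from h import *;jig(0,-34,71)'
```

```text
time: 18.15
ee_pos: [0.6026, -0.0755, 0.236]
eef_rot: [0.643, 0.766, 0.0, 0.0]
ft_force: [-0.1, 0.3, 5.8]
width: 0.0518
grip_force: 30.1
now jig [  1.2 -34.2  72. ]
t18.1 grasp [ 0.6027 -0.0755  0.072 ] yaw 10.02 tilt [0.0009 0.    ] F [-0.1  0.3  5.8] w 0.0518 gf 30.1 j7 0.45 
 -> wz -0.01 shift [ 0.005 -0.031  0.024]
```

```bash
sed -i 's/^O=.*;JR/O=np.array([.5967,-.0418,0]);JR/' h.py
python3 -m inch '[[0,0,0,0,0,0],[0,0,0,0,0,0],[0,0,0,0,0,0],[0,0,0,0,0,0],[0,0,0,0,0,0]]' 0.7 >/dev/null
python3 -m inch '[[0,0,-0.3,0,0,0],[0,0,-0.5,0,0,0],[0,0,-0.8,0,0,0],[0,0,-0.8,0,0,0],[0,0,-0.8,0,0,0]]' 
python3 - <<'E'
from h import *
c=dict(np.load('w1.npz'));I=c['pixels'];g=I.astype(int).mean(2)
hsv=cv2.cvtColor(I,cv2.COLOR_RGB2HSV)
for v in range(160,222,4): print(v,' '.join('%3d'%x for x in g[v,304:370:3]))
t=dict(np.load('top0.npz'));gt=t['pixels'].astype(int).mean(2)
for v in range(226,254,2): print(v,' '.join('%3d'%x for x in gt[v,184:218]))
go(.473,.262,.2)
E
```

```text
time: 18.98
ee_pos: [0.602, -0.0756, 0.3658]
eef_rot: [0.643, 0.766, -0.0, 0.0]
ft_force: [0.8, 0.2, -0.1]
width: 0.0736
grip_force: 0.0
160 105  92  95 108 105  71  89 100 122 135 138 141 138 130 121 118 113 111 103  97  94  93
164  92  91  92  94  73  54  56  53  52  53  50  53  51  60  63  78  94 115 129 128 126 124
168  90  90  89  90  96  92  94  96  89  95  91  88  84  74  60  50  54  53  52 119 128 128
172  91  91  91  90  90  92  93  93  92  95  92  93  92  93  91  95  95  92  94  95 137 137
176  92  93  92  94  95  91  92  90  95  91  91  88  91  92  94  93  97  92  95  99 139 139
180  94  91  95  96  95  91  93  94  90  92  87  93  94  96  93  93  93  96  94 108 138 138
184  93  91  91  91  89  92  88  67  82 180 186 187 188 125  94  95  99  94  97 133 141 141
188  88  92  86  59  60  59  58  60 128  40  35  29  50 185 115  95  94  98  94 140 142 142
192  88  91  88  62  56  57  55  69  88  28  26  29  32  91 139  93  96  97 100 142 140 139
196  94  91  89  57  61  54  60  62  90  28  39  48  45  44  92  90  95  92 105 140 138 138
200  88  90  79  87  90  83  90  92  88  29
[... 1923 characters left out ...]
2  82  76  77  77  75  76  76  78  79  77  75  79  76  75  79  79  75  78  75  76  76  70  56  45  40  40  49  61  68  68  73
248 112 103  91  81  78  74  73  78  76  76  76  76  77  76  73  76  77  78  73  74  74  76  78  75  72  57  41  38  41  44  62  70  73  75
250 107 104  93  83  82  82  83  79  82  84  81  83  85  80  84  83  86  85  84  87  85  86  87  84  79  76  63  67  70  74  90 102 108 110
252 101  98  99  98 101  96  98  99 100  98  99  97  99 103 102 102 103 111 112 111 112 112 113 113 112 114 113 114 112 112 115 115 117 114
t19.0 grasp [ 0.602  -0.0756  0.2018] yaw 9.99 tilt [ 0.     -0.0001] F [ 0.8  0.2 -0.1] w 0.0736 gf 0.0 j7 0.39 
 -> wz 0.00 shift [ 8.872 -1.713  0.044]
```

```bash

python3 - <<'E'
from h import *
c=dict(np.load('w1.npz'));t=dict(np.load('top0.npz'))
print(onz(c,336.3,191.2,.062),onz(c,338,198.5,.104),onz(t,197,239,.062),onz(t,193.5,239,.104))
E
python3 -m inch '[[0.85,-0.16,0,0,0,0],[0.85,-0.16,0,0,0,0],[0.85,-0.16,0,0,0,0],[0.85,-0.16,0,0,0,0],[0.85,-0.16,0,0,0,0]]' 0.3 >/dev/null
python3 -m inch '[[0.85,-0.17,0,0,0,0],[0.85,-0.17,0,0,0,0],[0.85,-0.17,0,0,0,0],[0.85,-0.17,0,0,0,0],[0.5,-0.1,0,0,0,0]]' >/dev/null
python3 -m inch '[[0,0,0.4,0,0,0],[0,0,0.4,0,0,0],[0,0,0,0,0,0],[0,0,0,0,0,0],[0,0,0,0,0,0]]' 0.3
python3 - <<'E'
from h import *
c=snap('wrist');np.savez('w8.npz',**c);g=c['pixels'].astype(int).mean(2);print(proj(c,(.473,.262,.062)),proj(c,(.473,.262,.104)))
for v in range(170,245,4): print(v,' '.join('%3d'%x for x in g[v,264:390:4]))
go(.473,.262,.09)
E
```

```text
[0.47098894 0.27086451 0.062     ] [0.46969335 0.27055499 0.104     ] [0.46975237 0.27275153 0.062     ] [0.46912943 0.27047382 0.104     ]
time: 20.23
ee_pos: [0.4838, 0.2343, 0.3328]
eef_rot: [0.643, 0.766, 0.001, 0.0]
ft_force: [-0.4, -0.1, 0.6]
width: 0.0565
grip_force: 0.0
[316.1749138  171.23256792] [314.74729559 179.12269168]
170 137 136 136 131  92  86  86  88  89  84  27  39  36  41  39  57  83  87  87  93  89 126 135 136 140 140 136 134 132 132 133 134
174 136 137 135 124  88  87  86  85  90  88  73  30  37  40  22  47  88  89  90  89  90 130 134 139 136 138 134 134 132 131 133 132
178 136 135 133 118  91  86  87  85  88  88  88  52  23  26  54  63  87  89  89  87  88 120 137 140 139 135 135 135 131 132 134 133
182 138 137 134 114  92  83  88  87  86  86  87  60  55  55  55  55  84  89  89  88  87 127 136 137 139 136 136 132 130 131 134 131
186 134 136 132 108  97  87  86  85  86  89  85  57  52  57  55  54  84  85  90  86  86 132 136 138 137 136 134 131 131 132 133 134
190 135 138 135 102 105 130 127  88  86  86  86  59  58  58  50  56  84  84  84  90  88 133 137 138 139 1
[... 1193 characters left out ...]
2  78  83  19  22 127
230  29  32  39  26 134 133 133 130 129 134 133 133 131 127 117 122 133 127 130 132 134 137 135 135 130 130 132  31  42  34  27  57
234  22  36  38  27 135 135 134 130 131 133 136 135 131 128 128 127 128 131 132 136 137 135 137 131 130 130 131  20  39  38  24  22
238  35  44  24  21 131 133 130 130 129 131 135 134 131 126 128 132 130 131 131 139 138 135 134 135 130 129 129  17  34  41  38  29
242  37  39  23  21 134 136 133 129 130 133 136 135 129 127 130 132 129 130 132 135 137 132 132 131 128 134 129  23  27  35  37  26
t20.3 grasp [0.4841 0.2345 0.1689] yaw 9.96 tilt [0.0013 0.0009] F [-0.4  0.3  0.3] w 0.0567 gf 0.0 j7 -0.29 
 -> wz 0.00 shift [ 0.724 -0.158  1.972]
```

```bash

python3 - <<'E'
from h import *
c=dict(np.load('w8.npz'));g=c['pixels'].astype(int).mean(2)
for v in range(120,184,4): print(v,' '.join('%3d'%x for x in g[v,270:352:3]))
m=(g<48).astype(np.uint8);m[:120]=0;m[182:]=0;m[:,:290]=0;m[:,345:]=0
n,l,s,ce=cv2.connectedComponentsWithStats(m);print(s[1:],ce[1:])
print(proj(c,(.4705,.2706,.104)),proj(c,(.4705,.2706,.066)))
E
```

```text
120 139 138 139 135 132 109  89 110 121 124 127 131 133 132 132 129 133 137 135 134 134 132 129 129 127 130 128 133
124 139 139 137 136 131 102  89 111 123 126 128 133 131 131 131 131 134 136 136 136 135 133 129 129 129 131 129 130
128 138 138 138 132 127  98  94  90  90  94 104 112 120 128 128 130 133 137 134 135 132 130 129 129 129 134 131 131
132 136 137 137 137 122  92  91  89  89  91  89  92  91  88  88  93  91  90  92 102 102 108 127 124 128 131 133 130
136 136 137 138 139 117  87  92  89  86  95  86  92  92  90  87  88  91  89  88  90  90  90  92  92  89  89  88 116
140 137 139 135 135 114  87  90  91  93  91  88  90  90  92  90  88  86  90  94  90  90  91  88  91  89  93  87 125
144 137 137 137 131 106  91  88  89  92  88  89  86  90  91  89  90  90  90  87  95  92  91  89  93  93  90  92 131
148 136 138 135 127 100  92  89  87  89  91  83  90  88  89  89  95  94  92  89  91  92  93  91  92  92  88  93 128
152 140 138 134 123  98  90  84  88  88  89  89  90 112 185 185 186 188 184 130  89  89  90  92  89  92  91 100 131
156 137 137 136 119  91  91  90  86  86  90  91 111 186 
[... 165 characters left out ...]
89 126 131
164 139 136 133 109  90  91  85  85  84  89  85  84  32  39  40  42  44  30  45 180  91  89  91  87  90  89 124 131
168 140 135 131 105  95  85  85  89  87  87  86  50  34  40  36  37  41  37  33 133  85  87  89  90  90  89 126 131
172 137 135 124  99  93  86  89  89  89  90  86  70  31  35  36  41  43  29  43  83  90  87  87  89  87  89 129 133
176 137 133 122  93  97  88  90  87  86  89  89  88  53  26  28  29  21  40  57  90  86  90  90  86  89  88 120 136
180 137 134 118  89  94  89  91  84  89  89  84  90  86  54  56  49  53  58  52  82  87  91  91  90  87  85 123 136
[[303 155  22  25 416]] [[314.25240385 167.38701923]]
[313.34709043 167.39190088] [314.87950793 161.82969773]
```

```bash

python3 - <<'E'
from h import *
go(.4715,.2702,.09,10.1)
E
python3 -m inch '[[0.42,-0.11,0,0,0,0],[0.42,-0.11,0,0,0,0],[0,0,0.3,0,0,0],[0,0,0.3,0,0,0],[0,0,0,0,0,0]]' 0.1 30
python3 - <<'E'
from h import *
go(.4715,.2702,.09,10.1)
E
```

```text
t20.3 grasp [0.4841 0.2345 0.1689] yaw 9.96 tilt [0.0013 0.0009] F [-0.4  0.3  0.3] w 0.0567 gf 0.0 j7 -0.29 
 -> wz -0.02 shift [ 0.932 -0.157  1.972]
time: 20.7
ee_pos: [0.4686, 0.2652, 0.3054]
eef_rot: [0.643, 0.766, -0.002, -0.0]
ft_force: [-0.5, 0.4, -0.1]
width: 0.0483
grip_force: 0.0
t20.7 grasp [0.4683 0.2649 0.1414] yaw 9.99 tilt [-0.0021 -0.0022] F [-0.5  0.4 -0.1] w 0.0483 gf 0.0 j7 -0.34 
 -> wz -0.02 shift [0.119 0.106 1.286]
```

```bash

python3 -m inch '[[0.1,0.09,0.1,0,0,0],[0,0,0.3,0,0,0],[0,0,0.4,0,0,0],[0,0,0.3,0,0,0],[0,0,0.13,0,0,0]]' 
python3 -m inch '[[0,0,0,0,0,0],[0,0,0,0,0,0],[0,0,0,0,0,0],[0,0,0,0,0,0],[0,0,0,0,0,0]]' -1 30
python3 -m inch '[[0,0,0,0,0,0],[0,0,0,0,0,0],[0,0,0,0,0,0],[0,0,0,0,0,0],[0,0,0,0,0,0]]' -1 30
python3 - <<'E'
from h import *
go(.4715,.2702,.09,10.1)
E
```

```text
time: 21.12
ee_pos: [0.4714, 0.2702, 0.2562]
eef_rot: [0.643, 0.766, -0.001, -0.0]
ft_force: [0.6, -0.5, 0.7]
width: 0.0478
grip_force: 0.0
time: 21.53
ee_pos: [0.472, 0.2709, 0.259]
eef_rot: [0.643, 0.766, 0.001, 0.0]
ft_force: [-0.6, -0.6, 0.1]
width: 0.0222
grip_force: 0.0
time: 21.95
ee_pos: [0.4719, 0.2709, 0.2587]
eef_rot: [0.643, 0.766, 0.0, -0.0]
ft_force: [-1.4, -0.1, 5.9]
width: 0.0165
grip_force: 30.0
t21.9 grasp [0.472  0.271  0.0947] yaw 10.02 tilt [0.0004 0.0005] F [-1.4 -0.1  5.9] w 0.0165 gf 30.0 j7 -0.32 
 -> wz -0.01 shift [-0.018 -0.015  0.119]
```

Pin gripped (16.5 mm). I'll lift it and carry it to above the lug hole.

```bash

python3 -m inch '[[0,0,-0.3,0,0,0],[0,0,-0.6,0,0,0],[0,0,-0.8,0,0,0],[0,0,-0.9,0,0,0],[0,0,-0.8,0,0,0]]' 
python3 - <<'E'
from h import *
jig(0,-68,230)
E
```

```text
time: 22.37
ee_pos: [0.4716, 0.2704, 0.3969]
eef_rot: [0.643, 0.766, 0.0, 0.0]
ft_force: [1.6, 0.3, 0.4]
width: 0.0162
grip_force: 30.0
now jig [-68.4 329.3 232.9]
t22.4 grasp [0.4716 0.2704 0.2329] yaw 9.99 tilt [0.0004 0.0001] F [1.6 0.3 0.4] w 0.0162 gf 30.0 j7 -0.37 
 -> wz -0.02 shift [-9.932  1.709  0.071]
```

```bash

python3 -m inch '[[-0.8,0.14,0,0,0,0],[-0.8,0.14,0,0,0,0],[-0.8,0.14,0,0,0,0],[-0.8,0.14,0,0,0,0],[-0.8,0.14,0,0,0,0]]' >/dev/null
python3 -m inch '[[-0.8,0.14,0,0,0,0],[-0.8,0.14,0,0,0,0],[-0.8,0.14,0,0,0,0],[-0.8,0.14,0,0,0,0],[-0.8,0.14,0,0,0,0]]' >/dev/null
python3 -m inch '[[-0.8,0.12,0,0,0,0],[-0.8,0.12,0,0,0,0],[-0.33,0.07,0,0,0,0],[0,0,0.4,0,0,0],[0,0,0.4,0,0,0]]' >/dev/null
python3 -m inch '[[0,0,0.3,0,0,0],[0,0,0,0,0,0],[0,0,0,0,0,0],[0,0,0,0,0,0],[0,0,0,0,0,0]]' 
python3 - <<'E'
from h import *
jig(0,-68,175)
c=snap('wrist');np.savez('w9.npz',**c);g=c['pixels'].astype(int).mean(2)
h=O+JR.apply([0,-.068,.07]);print('hole px',proj(c,h),'h',h)
s=r.read_state();gp=s['ee_pos']-np.array([0,0,.164])
print('tip px',proj(c,gp-[0,0,.0847]),'collar',proj(c,gp-[0,0,.0327]),'front lugtop',proj(c,O+JR.apply([0,-.052,.075])))
for v in range(150,262,4): print(v,' '.join('%3d'%x for x in g[v,260:386:4]))
E
```

```text
time: 24.03
ee_pos: [0.6084, -0.1084, 0.3515]
eef_rot: [0.643, 0.766, 0.001, 0.001]
ft_force: [0.0, -0.7, -0.8]
width: 0.0161
grip_force: 30.0
now jig [ 1.000e-01 -6.760e+01  1.875e+02]
t24.0 grasp [ 0.6087 -0.1084  0.1875] yaw 10.03 tilt [0.0016 0.0001] F [ 0.  -0.7 -0.8] w 0.0161 gf 30.0 j7 0.47 
 -> wz -0.01 shift [-0.009 -0.004  0.312]
hole px [322.76611665 199.8740216 ] h [ 0.60862494 -0.10874622  0.07      ]
tip px [322.50041897 208.68752558] collar [322.23763721 229.78211817] front lugtop [322.70616606 184.5619496 ]
150 116 120 123 131 130 129  97 101 101 183 182 174 173 120 124 125 115 121 120 126 174 179 182 135 100  98 102 103  99 137 135 131
154 116 117 125 131 125 134  95  99  99 181 182 182 181 123 125 120 119 123 122 168 181 181 181 137  97  99 100  99  98 137 136 134
158 116 121 128 131 129 133  95  98 100 180 182 178 177 143 119 120 119 119 118 119 177 178 180 137 103 100 100  98  95 139 135 132
162 116 121 127 130 129 130  98  98  99 182 181 179 180 142 118 120 121 118 119 120 178 180 181 131 101 100 100  98  95 136 136 131
166 116 122 131 130 127 131 102 101 100 182
[... 2424 characters left out ...]
  26  23  86 131  86  95  42  42  42  44
242  55  54  58  57  35  93  69  58  24  17  36  43  22  25  34  32  32  32  24  32  32  31  28  15  26  61  70 134  42  54  59  58
246  57  58  57  57  32 129  88  91  94  89  91  91  92  91  87  92  89  91  92  90  89  89  89  89  90  87  63 142  38  57  56  58
250  55  51  56  51  26 134 101 105 103 104 103 104 105 102 103 105  74  78 102 106 104 104 105 107 104 105  61 147  37  54  59  46
254  55  57  51  54  28 134 109 108 109 110 107 112 107 108 108 110 109 108 109 109 109 107 107 110 110 109  64 168  42  53  57  53
258  52  52  55  53  40 137 107 108 107 108 108 109 108 110 106 106 108 108 107 108 107 108 107 108 110 106  66 145  43  56  57  53
```

```bash

python3 - <<'E'
from h import *
c=dict(np.load('w9.npz'));g=c['pixels'].astype(int).mean(2)
print('    ',' '.join('%3d'%x for x in range(308,341)))
for v in range(186,222): print(v,':',' '.join('%3d'%x for x in g[v,308:341]))
E
```

```text
308 309 310 311 312 313 314 315 316 317 318 319 320 321 322 323 324 325 326 327 328 329 330 331 332 333 334 335 336 337 338 339 340
186 : 178 178 178 178 178 177 178 176 178 178 178 170 169 168 166 168 168 169 168 168 168 168 168 169 167 168 169 168 167 169 166 168 158
187 : 139 136 137 138 139 138 139 137 139 138 138 138 134 131 132 132 137 132 134 130 135 131 132 134 134 138 138 134 134 132 134 133 129
188 : 121 124 126 122 120 117 120 119 117 118 124 155 140 128 126 125 128 127 122 118 117 116 122 118 125 158 166 143 128 126 129 128 122
189 : 125 159 167 141 129 125 129 127 126 122 131 167 171 169 170 168 168 168 143 129 126 129 125 121 128 166 177 172 168 170 168 166 141
190 : 126 165 176 171 170 168 168 169 164 147 162 173 177 177 177 177 180 178 174 169 169 169 165 143 136 168 178 178 176 178 179 177 173
191 : 125 166 175 176 174 175 176 176 174 171 173 178 176 179 176 179 178 178 177 177 177 177 176 171 171 174 179 177 177 177 177 179 177
192 : 123 158 171 177 175 176 175 175 176 177 175 177 176 175 178 177 177 176 178 177 178 176 177 176 177 177 175 176 177 177 176 178 177
19
[... 3299 characters left out ...]
80 176 175
217 :  84 114 163 174 176 177 174 164 158 157 154 154 159 163 168 171 173 177 178 174 163 155 159 167 167 162 163 163 164 163 162 162 164
218 :  82  89 114 122 124 125 133 149 164 175 177 178 176 178 178 177 178 177 177 180 179 176 165 157 147 136 127 123 117 116 114 117 114
219 :  80  82  84  85  97 119 144 163 173 177 176 173 176 175 176 178 178 176 177 176 179 180 177 173 162 147 138 121 103  95  94  90  94
220 :  81  80  80 103 128 156 169 175 177 177 176 175 175 174 177 179 176 178 175 177 177 177 176 176 174 174 167 146 118  95  91  90  89
221 :  83  87 103 135 158 174 177 174 176 175 176 175 174 172 174 174 174 174 175 176 176 177 176 176 175 176 175 162 140 105  90  89  93
```

Numerically, the hole mouth is centred at (324,200.5), with prediction (322.8,199.9). The pin shank shows the same bias, so they are aligned within about 1 mm. I'll lower it in steps.

```bash

python3 -m inch '[[-0.01,0,0.3,0,0,0],[0,0,0.3,0,0,0],[0,0,0.2,0,0,0],[0,0,0.15,0,0,0],[0,0,0,0,0,0]]'
python3 -m inch '[[0,0,0.08,0,0,0],[0,0,0.08,0,0,0],[0,0,0.08,0,0,0],[0,0,0,0,0,0],[0,0,0,0,0,0]]'
python3 -c 'from h import *;jig(0,-68,102.7)'
```

```text
time: 24.5
ee_pos: [0.6078, -0.1086, 0.3103]
eef_rot: [0.643, 0.766, -0.001, -0.001]
ft_force: [-0.6, -0.3, -0.9]
width: 0.0162
grip_force: 30.0
time: 24.92
ee_pos: [0.6083, -0.1089, 0.3027]
eef_rot: [0.643, 0.766, 0.0, -0.0]
ft_force: [0.9, 1.1, -0.3]
width: 0.0159
grip_force: 30.0
now jig [ -0.3 -68.  138.7]
t24.9 grasp [ 0.6083 -0.1088  0.1387] yaw 10.02 tilt [-0.  0.] F [ 0.9  1.1 -0.3] w 0.0159 gf 30.0 j7 0.49 
 -> wz -0.01 shift [0.001 0.009 0.9  ]
```

```bash

python3 -m inch '[[0.02,0.01,0.05,0,0,0],[0,0,0.08,0,0,0],[0,0,0.08,0,0,0],[0,0,0.08,0,0,0],[0,0,0,0,0,0]]'
python3 -m inch '[[0,0,0.08,0,0,0],[0,0,0.08,0,0,0],[0,0,0.08,0,0,0],[0,0,0.08,0,0,0],[0,0,0,0,0,0]]'
python3 -c 'from h import *;jig(0,-68,102.7)'
```

```text
time: 25.33
ee_pos: [0.6084, -0.108, 0.2904]
eef_rot: [0.643, 0.766, -0.0, -0.0]
ft_force: [1.2, -1.2, 0.1]
width: 0.0161
grip_force: 30.0
time: 25.75
ee_pos: [0.6084, -0.108, 0.2776]
eef_rot: [0.643, 0.766, -0.0, -0.0]
ft_force: [1.1, -1.8, -1.2]
width: 0.0159
grip_force: 30.0
now jig [-1.000e-01 -6.730e+01  1.136e+02]
t25.8 grasp [ 0.6084 -0.108   0.1136] yaw 10.01 tilt [-0.0005 -0.0001] F [ 1.1 -1.8 -1.2] w 0.0159 gf 30.0 j7 0.50 
 -> wz -0.01 shift [-0.018  0.004  0.272]
```

```bash

python3 -m inch '[[-0.012,0.01,0.07,0,0,0],[0,0,0.07,0,0,0],[0,0,0.06,0,0,0],[0,0,0.05,0,0,0],[0,0,0,0,0,0]]'
python3 -c 'from h import *;jig(0,-68,102.7)'
python3 -m inch '[[0,0,0.03,0,0,0],[0,0,0.02,0,0,0],[0,0,0.02,0,0,0],[0,0,0,0,0,0],[0,0,0,0,0,0]]'
python3 -c 'from h import *;jig(0,-68,102.7)'
```

```text
time: 26.17
ee_pos: [0.6089, -0.1083, 0.2678]
eef_rot: [0.643, 0.766, -0.0, -0.0]
ft_force: [0.3, -0.5, -0.6]
width: 0.0158
grip_force: 30.0
now jig [  0.2 -67.5 103.8]
t26.2 grasp [ 0.6087 -0.1083  0.1038] yaw 10.02 tilt [-0.0007  0.0002] F [ 0.3 -0.5 -0.6] w 0.0158 gf 30.0 j7 0.51 
 -> wz -0.01 shift [-0.012 -0.005  0.027]
time: 26.58
ee_pos: [0.6091, -0.1085, 0.2668]
eef_rot: [0.643, 0.766, 0.0, -0.0]
ft_force: [-5.4, 1.6, 11.2]
width: 0.0162
grip_force: 30.0
now jig [  0.6 -67.7 102.8]
t26.6 grasp [ 0.6091 -0.1083  0.1028] yaw 10.01 tilt [0.0005 0.0008] F [-5.4  1.6 11.2] w 0.0162 gf 30.0 j7 0.51 
 -> wz -0.01 shift [-0.008 -0.015  0.002]
```

The collar met the lug at exactly the expected height (102.8 mm, 11 N), so the pin is home. I'll release it, rise and clamp.

```bash

python3 -m inch '[[0,0,-0.03,0,0,0],[0,0,0,0,0,0],[0,0,0,0,0,0],[0,0,0,0,0,0],[0,0,0,0,0,0]]' -0.2
python3 -m inch '[[0,0,0,0,0,0],[0,0,-0.2,0,0,0],[0,0,-0.4,0,0,0],[0,0,-0.4,0,0,0],[0,0,-0.3,0,0,0]]' -0.2
python3 -m inch '[[0,0,0,0,0,0],[0,0,0,0,0,0],[0,0,0,0,0,0],[0,0,0,0,0,0],[0,0,0,0,0,0]]' 1
python3 - <<'E'
from h import *
jig(0,-34,71)
c=snap('wrist');np.savez('w10.npz',**c);g=c['pixels'].astype(int).mean(2)
for p in ((0,-.068,.112),(0,-.068,.074),(0,0,.114)): print(p,proj(c,O+JR.apply(p)).round(1))
for v in range(190,250,4): print(v,' '.join('%3d'%x for x in g[v,290:360:3]))
hsv=cv2.cvtColor(c['pixels'],cv2.COLOR_RGB2HSV);m=((hsv[...,0]<12)&(hsv[...,1]>185)).astype(np.uint8)
n,l,s,ce=cv2.connectedComponentsWithStats(m);k=1+np.argmax(s[1:,4]);print('handle blob',s[k],ce[k])
E
```

```text
time: 27.0
ee_pos: [0.609, -0.1083, 0.2665]
eef_rot: [0.643, 0.766, -0.0, -0.0]
ft_force: [0.0, 0.2, 0.1]
width: 0.0337
grip_force: 0.0
time: 27.42
ee_pos: [0.6092, -0.1086, 0.3205]
eef_rot: [0.643, 0.766, 0.0, 0.0]
ft_force: [-0.2, 0.7, -0.6]
width: 0.0349
grip_force: 0.0
time: 27.83
ee_pos: [0.6088, -0.1083, 0.3179]
eef_rot: [0.643, 0.766, -0.0, -0.001]
ft_force: [0.1, 0.6, 0.3]
width: 0.0602
grip_force: 0.0
now jig [  0.  -67.5 153.9]
t27.8 grasp [ 0.6086 -0.1083  0.1539] yaw 10.02 tilt [-0.0013  0.0001] F [0.1 0.6 0.3] w 0.0602 gf 0.0 j7 0.48 
 -> wz -0.01 shift [8.380e-01 2.000e-03 2.073e+00]
(0, -0.068, 0.112) [322.8 226. ]
(0, -0.068, 0.074) [323.  210.9]
(0, 0, 0.114) [322.5 126.1]
190 104 181 181 182 186 185 186 185 186 185 184 186 184 185 184 185 186 183 184 184 182 181 136 102
194 103 173 179 179 183 183 182 182 182 181 181 183 181 182 182 182 173 171 172 170 171 168 129 104
198 103 108 125 123 122 120 166 172 131 136 171 164 164 154 131 172 182 176 173 146 136 181 110 103
202 102 107 120 121 122 122 172 178 160 180 177 175 175 181 180 173 179 180 180 180 181 179 113 100
2
[... 460 characters left out ...]
31  38 179 179 178 182 180 178  98  95
226  78  82 120 125 125 126 160 178  32  38  38  35  30  35  32  34 184 183 184 183 181 181  95  98
230 126 128 127 123 125  84 110 125  59  32  34  37  36  42  28  73 122 120 121 118 116 143 140 141
234 126 125 127 127 124  82  80  79  79  63  36  34  35  25  83  94  94  90  90  91 129 138 138 139
238 127 125 127 126 124  82  81  82  82  78  75  57  62  91  91  97  89  90  92  89 131 138 139 141
242 126 125 128 128 126  85  81  82  78  79  72  56  73  96  95  95  92  93  91  93 136 139 139 140
246  94  93  93  94  92  93  94  94  93  92  93  91  92  91  89  93  90  93  93  94  94  91  94  95
handle blob [305 111  35  36 907] [322.40463065 128.31973539]
```

The pin and handle both appear where predicted. Now the final clamp.

```bash

python3 -m inch '[[0.42,0,0,0,0,0],[0.42,0,0,0,0,0],[0,0,0,0,0,0],[0,0,0,0,0,0],[0,0,0,0,0,0]]' 1
python3 -c 'from h import *;jig(0,-34,71)'
python3 -m inch '[[0,0,0.3,0,0,0],[0,0,0.3,0,0,0],[0,0,0.3,0,0,0],[0,0,0.3,0,0,0],[0,0,0.3,0,0,0]]'
python3 -m inch '[[0,0,0.3,0,0,0],[0,0,0.23,0,0,0],[0,0,0,0,0,0],[0,0,0,0,0,0],[0,0,0,0,0,0]]'
python3 -c 'from h import *;jig(0,-34,71)'
```

```text
time: 28.3
ee_pos: [0.6031, -0.0759, 0.3186]
eef_rot: [0.643, 0.766, -0.0, 0.0]
ft_force: [-0.4, -1.0, -0.4]
width: 0.0861
grip_force: 0.0
now jig [  0.3 -34.8 154.6]
t28.3 grasp [ 0.6031 -0.076   0.1546] yaw 10.00 tilt [-0.0001 -0.0004] F [-0.4 -1.  -0.4] w 0.0861 gf 0.0 j7 0.42 
 -> wz -0.02 shift [ 0.02  -0.007  2.09 ]
time: 28.72
ee_pos: [0.6028, -0.0755, 0.2568]
eef_rot: [0.643, 0.766, -0.0, -0.0]
ft_force: [0.5, -0.0, -0.7]
width: 0.0872
grip_force: 0.0
time: 29.13
ee_pos: [0.6034, -0.0754, 0.238]
eef_rot: [0.643, 0.766, 0.0, 0.0]
ft_force: [-0.2, -0.4, -0.3]
width: 0.0872
grip_force: 0.0
now jig [  0.8 -34.3  74. ]
t29.1 grasp [ 0.6035 -0.0754  0.074 ] yaw 10.01 tilt [ 0.0007 -0.0001] F [-0.2 -0.4 -0.3] w 0.0872 gf 0.0 j7 0.46 
 -> wz -0.01 shift [ 0.008 -0.021  0.075]
```

```bash

python3 -m inch '[[0,-0.015,0.05,0,0,0],[0,0,0,0,0,0],[0,0,0,0,0,0],[0,0,0,0,0,0],[0,0,0,0,0,0]]' -1 15
python3 -m inch '[[0,0,0,0,0,0],[0,0,0,0,0,0],[0,0,0,0,0,0],[0,0,0,0,0,0],[0,0,0,0,0,0]]' -1 30
python3 -m inch '[[0,0,0,0,0,0],[0,0,0,0,0,0],[0,0,0,0,0,0],[0,0,0,0,0,0],[0,0,0,0,0,0]]' -1 30
python3 - <<'E'
from h import *
jig(0,-34,71)
c=snap('scene');hsv=cv2.cvtColor(c['pixels'],cv2.COLOR_RGB2HSV)
m=((hsv[...,0]<12)&(hsv[...,1]>185)).astype(np.uint8);n,l,s,ce=cv2.connectedComponentsWithStats(m)
print([(a.tolist()) for a in s[1:] if a[4]>25]);print('handle top px',proj(c,O+JR.apply([0,0,.114])))
E
```

```text
time: 29.55
ee_pos: [0.6026, -0.0754, 0.2357]
eef_rot: [0.643, 0.766, 0.0, 0.0]
ft_force: [-0.4, -0.5, 0.7]
width: 0.0617
grip_force: 0.0
time: 29.97
ee_pos: [0.6027, -0.0754, 0.2356]
eef_rot: [0.643, 0.766, 0.0, 0.0]
ft_force: [0.4, -0.2, 1.0]
width: 0.0516
grip_force: 30.0
time: 30.38
ee_pos: [0.6027, -0.0754, 0.2356]
eef_rot: [0.643, 0.766, 0.0, 0.0]
ft_force: [0.7, 0.7, 2.3]
width: 0.0518
grip_force: 30.0
now jig [  0.  -34.1  71.6]
t30.4 grasp [ 0.6027 -0.0754  0.0716] yaw 10.02 tilt [0.0003 0.0001] F [0.7 0.7 2.3] w 0.0518 gf 30.0 j7 0.46 
 -> wz -0.01 shift [ 0.002 -0.001  0.016]
[[488, 8, 13, 20, 111], [511, 46, 30, 15, 133], [184, 290, 13, 12, 89], [244, 318, 13, 11, 81], [286, 325, 44, 53, 568]]
handle top px [341.62759013 216.17366893]
```

Both halves are clamped at 52 mm with 30 N, and stray forces are negligible.

```bash
python3 -c 'from bench import job;print(job.close_job())'
```

```text
the job is handed in; nothing more can be done
None
```

The job is handed in at about 30 s: the handle stands in the foot cup, the jig is fully shut, the pin is home with its collar on the top lug, and the gripper is holding both halves shut at 30 N. The hand-in gave no verdict, and after the final clamp I confirmed only the jaw width and forces, because the last camera check did not pick out the handle under the gripper.

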